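# Load a sensor header and lock the T-key over it

## Robot

A 6-joint arm with a two-finger parallel gripper is mounted at the origin on the work surface. World frame = base frame: x ahead of the robot, y to its left, z up, the work surface at z = 0. Lengths are in mm, angles in degrees, forces in N, time in s.
With the tool pointing down it reaches from about 300 to 850 mm from the base axis. Payload 4.2 kg.
Tool frame: the origin (TCP) lies at the centre of the arm's flange, where the gripper is bolted on; the fingertips stand 191 mm ahead of it and the grasp point (between the pads) lies 172 mm ahead of it; z points along the fingers, x is the direction in which the jaws open and shut, and the axes are right-handed (so a half turn about z gives the same grasp; the last joint's range is limited). The gripper opens to 91 mm and grips with 3 to 60 N. Pads are 32 mm wide; open, the fingers measure 118 mm over their backs; the gripper's body (76 mm by 178 mm) begins 60 mm behind the grasp point.
Start: joints at [-70.073, 18.312, 89.639, -0, 72.044, -1.146], TCP at [206.747, -536.543, 404.776] pointing down, gripper open.
Joint ranges: [-177.97, 177.97], [-48.28, 115.42], [12.27, 149.76], [-77.06, 257.06], [2.81, 150.46], [-146.56, 146.56]. Speed limits (degrees/s): [147.25, 147.25, 180, 180, 180, 180].

## Interface

Orientations are given as [roll, pitch, yaw] about the fixed x, y, z axes, in that order (R = Rz(yaw) Ry(pitch) Rx(roll)).
In Python, from workcell import telemetry, imaging, env gives the robot as it stands. The module is installed in compiled form; this text tells all that it offers.
- The arm moves only by the tool jog_arm, never from a script. Its argument "series" is a list of rows, each a list of 3 entries, a list of its own where there are three numbers: the shift along the world's x, y, z in mm, then the turn, a rotation vector about the world's x, y, z in rad, then the opening, from 0 (shut) to 1 (fully open). In form: [[[x, y, z], [ax, ay, az], jaw], ...]. A call has exactly 5 rows; each row is the pose to reach, as a shift and turn from the pose measured when the call began; what a row does not reach only later rows make up. A row lasts 1/12 s, in which the tool goes at most 41.7 mm and 7.16 degrees, less where a joint would pass 70% of its speed; a pose out of reach is approached as far as the arm can. A call with a gripper value outside its range is refused whole. The fingers move at their own pace and stop on an object; "squeeze" is the grip in N (left out, the last holds). Time passes only in rows, so rows that repeat a pose let the fingers close, or fill a call up. It gives the time, the measured TCP pose, the force and the opening at its end, in the units of the state.
- telemetry.state(): the state, without advancing time (a new reading comes with each control period).
- imaging.grab_frame(name): name is "side" or "top" or "wrist"; returns a dict with "pixels" (400x640x3 uint8, red, green, blue), "fov_y" (degrees; the focal length in pixels is half the picture's height over the tangent of half this angle, whatever the lens; pixels are square), "cx", "cy" (the principal point, pixels), "R" (3x3) and "t" (3): a world point X has camera coordinates R X + t; the wrist camera has in their place "T_tool_cam" (4x4, takes a point from camera to tool coordinates, whose origin is the TCP and whose axes are the tool frame's). Camera axes: x right, y down, z forward; pixel columns grow to the right and rows downward; lengths in mm; the calibration is good to about 2 mm. A picture is of the moment at which its call begins: read the wrist's pose just before it. There is no depth.
- env.job_done(): hands the job in, once; it reports no verdict.
The state is a dict: "time_s": time; "qpos": joint angles; "qvel": joint speeds; "effort": joint torques, N m; "ee_pos": TCP position; "ee_rot": TCP orientation; "force": force on the tool from outside, world axes, zero at the start; "torque": the same for the moment, N m; "gripper_width": finger opening in mm.
Only numpy, scipy, OpenCV 4.12 (cv2) and the standard library are available. Lean on these libraries where they do the work, as an engineer would, in place of code of your own. Each camera call takes 0.05 s, during which the arm holds its last target.

## Task

Pluck the round steel header from the pocket tray and stand it fully home in the round nest of the aluminium fixture. Then take the T-key from its parking ring, pass its T-head down through the fixture's slot until the collar sits flat on the plate, turn it a quarter turn so that the T-head (and the grip bar above it) lies square across the slot, and let go. Leave the two square posts in their pockets, and leave the loupe and the brass dish where they are.

Things in the scene. Friction and masses are not known exactly. Their poses are not given: they have to be found in the camera images.
- fixture: Fixed aluminium fixture on a grey base plate (150 x 100 mm, 6 mm thick). Its working plate is 90 mm (own x) by 100 mm (own y), 10 mm thick, its flat top 36 mm above the table; below it is hollow under the slot. Origin on the table straight under the slot centre; the plate reaches from -40 to +60 mm in own y. Own x runs along the slot, own +y from slot to nest. z up. Nothing stands on the plate.
- slot (a point): Centre of the slot at the plate's top face. Slot goes through the plate, 36 mm long along the fixture's x, 14 mm wide along its y, edges chamfered 2 mm. Below the 10 mm plate is 20 mm of free height to the base plate, room for the T-head to turn either way. Axes as the fixture's.
- nest (a point): Centre of the round nest's mouth at the plate's top face, 30 mm to fixture +y from the slot. Hole 19 mm in diameter, 14 mm deep, edge chamfered 2 mm. A seated header stands 18 mm above the plate.
- header_mid (a point): Centre (half-way up) of the loose steel header: upright round cylinder 16 mm in diameter, 32 mm tall, foot chamfered 1.5 mm, dark inset disc with two tiny pins on its top; 45 g or so. z is its axis. It starts in one of the tray's three pockets, its underside 8 mm and its top 40 mm above the table, 20 mm standing out of the tray.
- tray: Fixed black pocket tray, 180 mm (own x) by 56 mm (own y), 20 mm high; three square pockets 20 mm wide and 12 mm deep in a row along own x, at -55, 0 and +55 mm. Origin under its centre. One pocket holds the round header, two hold square posts.
- post1_mid (a point): Centre of a steel square post, 16 x 16 x 32 mm, standing in another pocket like the header. To be left alone.
- post2_mid (a point): Centre of the other square post, same size. To be left alone.
- stand: Fixed aluminium parking ring, 72 mm outside, 44 mm inside diameter, 46 mm high; origin under its centre. The T-key hangs in it by its disc and simply lifts out (lift by 45 mm or more to clear it).
- key_grip (a point): Centre of the T-key's black grip bar: 36 mm long (own x), 10 mm thick (own y), 28 mm tall, on top of a steel disc 64 mm in diameter and 6 mm thick, whose upper face is 14 mm below this point. The key is loose and upright, about 200 g, 74.5 mm tall in all: T-head, shank 9 mm in diameter, collar, disc, grip bar, all on one axis (own z, up). Half a turn makes no difference to it. It starts with this point 66 mm above the table.
- key_seat (a point): Centre of the underside of the key's collar (26 mm in diameter, 20 mm tall, under the disc); 40 mm below key_grip. This face comes to rest on the fixture's plate; the disc then passes 2 mm above the seated header.
- key_head (a point): Centre of the key's T-head, 56.5 mm below key_grip: bar 30 mm long (own x, parallel to the grip bar), 9 mm wide, 8 mm high. Its top is 12.5 mm below the collar's underside, so 2.5 mm below the plate's underside when seated. Its underside is 60.5 mm below key_grip.
- loupe: Loose black hand loupe, ring 48 mm across with a handle, 12 mm high, lying on the bench; origin under the ring's centre. To be left alone.
- dish: Loose small brass dish, 76 mm across, 22 mm high; origin under its centre. To be left alone.
Things that resemble listed ones, but are neither listed nor needed, are in the scene too. Leave any green or purple look-alike of the part that bears header_mid alone.

How it is judged (in metres and radians):
On the way, in this order (a step that is already met when the one before it is completed fails the run):
1. the header stands fully home in the nest (horizontal distance between header_mid and nest below 0.004 m and z of header_mid in the frame of fixture below 0.0405 m and angle between header_mid's own z axis and vertical below 0.1 rad), for 0.2 s.
2. the T-head has passed down through the slot, below the plate, with the header still in the nest (all of step 1 and z of key_head in the frame of fixture below 0.0218 m and horizontal distance between key_head and slot below 0.01 m and angle between the x axis of key_head and the x axis of fixture, either way round below 0.5 rad), for 0.04 s.
At the end, for the whole second after the job is handed in: Header upright (6 degrees) in the nest, within 4 mm of its centre and 2.5 mm of its floor; key collar resting on the plate (1.5 mm), upright (3.5 degrees), within 8 mm of the slot centre, T-head below the plate and within 15 degrees of square across the slot (all of step 1 and z of key_seat in the frame of fixture between 0.034 and 0.0375 m and horizontal distance between key_seat and slot below 0.008 m and angle between key_seat's own z axis and vertical below 0.06 rad and angle between the x axis of key_head and the y axis of fixture, either way round below 0.26 rad); the robot touches nothing.
It fails at once if a square post is moved out of place (over 12 mm) (distance of any of post1_mid, post2_mid from where it was at the start of the episode above 0.012 m).
It fails at once if the loupe or the dish is moved (over 25 mm) (distance of any of loupe, dish from where it was at the start of the episode above 0.025 m).
It also fails if it takes over 70 s, if anything falls off the work surface, if the arm or the gripper's body presses on something with over 40 N, if the wrist force passes 120 N, or if a joint passes its speed limit or range.

## Working session

There is one attempt and no reset: what is moved stays moved. The work goes in short steps, Python scripts to look and compute and a tool call to move; the robot and the scene stay as the last step left them, time stands still between calls to the robot, and variables do not carry over. Pictures are saved under pics/ and viewed, and the job is handed in when it is done.

Besides the shell and the picture viewer there is one more tool, called after ">>>" in YAML: its name, and indented under it one key for each argument. jog_arm: Moves the arm, as the interface text tells. Its arguments: {"type":"object","properties":{"series":{"type":"array"},"squeeze":{"type":"number"}},"required":["series"]}

```bash
mkdir -p pics
cat > h.py <<'E'
import numpy as np, cv2
from workcell import telemetry, imaging, env
def K(f):
    h=f["pixels"].shape[0]; fl=h/2/np.tan(np.radians(f["fov_y"])/2)
    return fl
def save(f,n): cv2.imwrite("pics/"+n+".png",cv2.cvtColor(f["pixels"],cv2.COLOR_RGB2BGR))
def ray(f,u,v,RT=None):
    fl=K(f); d=np.array([(u-f["cx"])/fl,(v-f["cy"])/fl,1.])
    if RT is None: R=np.array(f["R"]);t=np.array(f["t"]).ravel(); return -R.T@t, R.T@d
    return RT[:3,3], RT[:3,:3]@d
def onz(f,u,v,z,RT=None):
    o,d=ray(f,u,v,RT); return o+d*(z-o[2])/d[2]
def proj(f,X,RT=None):
    if RT is None: p=np.array(f["R"])@np.array(X)+np.array(f["t"]).ravel()
    else: p=RT[:3,:3].T@(np.array(X)-RT[:3,3])
    fl=K(f); return f["cx"]+fl*p[0]/p[2], f["cy"]+fl*p[1]/p[2]
from scipy.spatial.transform import Rotation as Ro
def wrist():
    s=telemetry.state(); f=imaging.grab_frame("wrist")
    T=np.eye(4); T[:3,:3]=Ro.from_euler('xyz',s["ee_rot"],degrees=True).as_matrix(); T[:3,3]=s["ee_pos"]
    return f,T@np.array(f["T_tool_cam"]),s
E
python3 - <<'E'
from h import *
print(telemetry.state())
f,RT,s=wrist(); save(f,"w0"); print({k:v for k,v in f.items() if k!="pixels"})
for n in("top","side"):
    f=imaging.grab_frame(n); save(f,n+"0"); print({k:v for k,v in f.items() if k!="pixels"})
E
```

```text
{'time_s': 0.0, 'qpos': array([-7.00737401e+01,  1.83513987e+01,  8.97083491e+01, -1.10218534e-03,
        7.20431620e+01, -1.14703949e+00]), 'qvel': array([-0.05468951,  0.10308352, -0.01380289, -0.07899262,  0.03369533,
        0.04455187]), 'effort': array([-1.58580511e-03, -4.12464845e+01, -2.31979144e+01,  7.24688522e-02,
        4.57023026e-02, -1.31415800e-04]), 'ee_pos': array([ 206.6756222 , -536.38323574,  403.90923978]), 'ee_rot': array([-1.79998988e+02,  1.02910159e-01, -6.89263590e+01]), 'force': array([0.02544897, 0.36349826, 0.10719138]), 'torque': array([ 0.05867796, -0.02215964,  0.01744859]), 'gripper_width': 91.16023078126776}
{'fov_y': 62.832832388400696, 'cx': 316.5098401170452, 'cy': 203.7480227911976, 'T_tool_cam': array([[ 9.99999249e-01, -1.12588381e-03, -4.84069697e-04,
        -7.59225990e-01],
       [ 1.21891746e-03,  9.54719069e-01,  2.97506326e-01,
        -8.51742247e+01],
       [ 1.27193014e-04, -2.97506693e-01,  9.54719724e-01,
         2.03331727e+01],
       [ 0.00000000e+00,  0.00000000e+00,  0.00000000e+00,
         1.00000000e+00]])}
{'fov_y': 47.98210158947188, 'cx': 325.19310295792246, 'cy': 197.75045451375942, 'R': array([[-0.00727232, -0.99982512, -0.01722885],
       [-0.99602432,  0.00877226, -0.08864881],
       [ 0.08878444,  0.01651567, -0.99591393]]), 't': array([-11.48465397, 602.85228676, 933.30569848])}
{'fov_y': 56.80998879778832, 'cx': 324.11399143918584, 'cy': 202.77298542873496, 'R': array([[ 0.98919861, -0.14554278,  0.0174187 ],
       [-0.07744847, -0.61984559, -0.78089255],
       [ 0.12445018,  0.77110877, -0.62442246]]), 't': array([-587.79920633,   81.86625934,  745.53834519])}
```

View pics/top0.png

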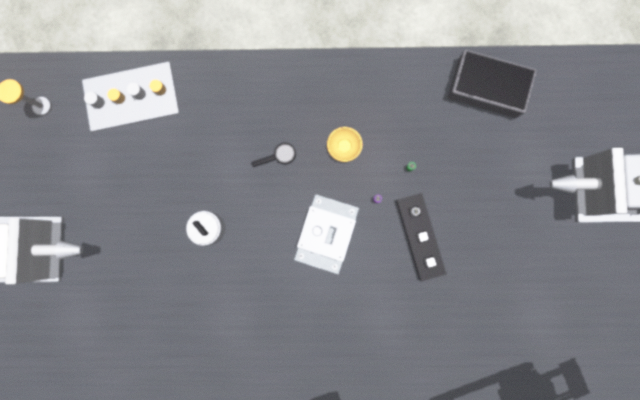

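View pics/side0.png

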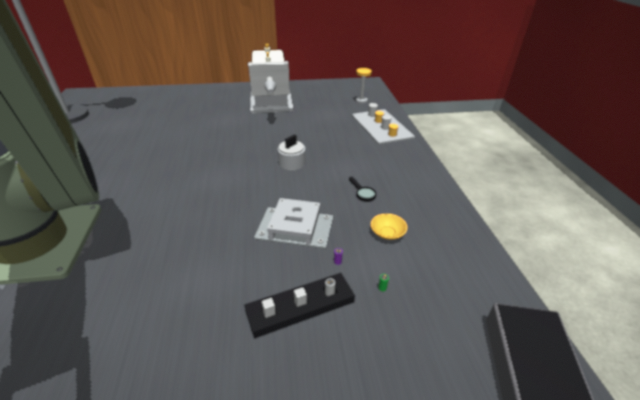

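View pics/w0.png

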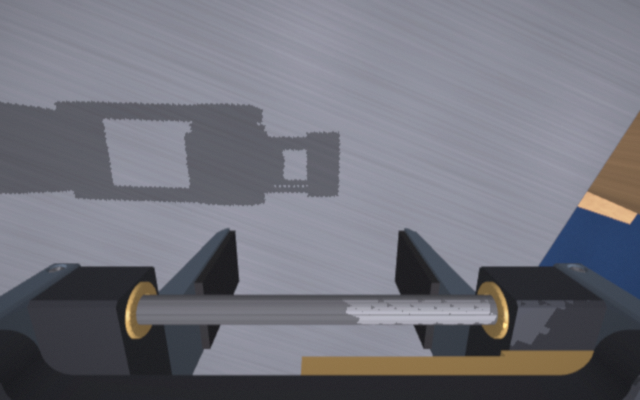

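Candidates for the header in the top view are the tray's round part (416,211), square posts (423,237) and (431,262), the purple look-alike (377,198) and the green look-alike (411,166). Yellow/grey cylinders lie on a far plate (~(115,95)). The round steel one in the tray, (416,211), fits the description. I'll check it in a close crop.

Run:
```python
from h import *
f=imaging.grab_frame("top"); im=cv2.cvtColor(f["pixels"],cv2.COLOR_RGB2BGR)
c=im[150:290,170:450]; cv2.imwrite("pics/crop1.png",cv2.resize(c,None,fx=2.8,fy=2.8,interpolation=cv2.INTER_CUBIC))
for n,u,v,z in [("header",416,211,40),("p",423,237,40),("p",431,262,40),("key",200,228,80),("slot",331,235,36),("nest",317,231,36),("dish",345,144,20),("loupe",285,153,10),("purple",377,198,30),("green",411,166,30)]:
    print(n,onz(f,u,v,z).round(1))
g=imaging.grab_frame("side")
for n,u,v,z in [("header",330,283,40),("key",291,141,80),("slot",293,218,36),("nest",297,209,36)]: print(n,onz(g,u,v,z).round(1))
```

```text
header [ 572.  -206.5   40. ]
p [ 517.7 -219.6   40. ]
p [ 466.  -234.8   40. ]
key [539.  235.5  80. ]
slot [523.3 -28.1  36. ]
nest [531.9   1.3  36. ]
dish [720.2 -60.1  20. ]
loupe [703.7  71.5  10. ]
purple [ 600.9 -126.5   30. ]
green [ 668.9 -200.1   30. ]
header [ 572.7 -210.3   40. ]
key [540.3 213.8  80. ]
slot [524.1 -29.6  36. ]
nest [534.9  -1.5  36. ]
```

View pics/crop1.png

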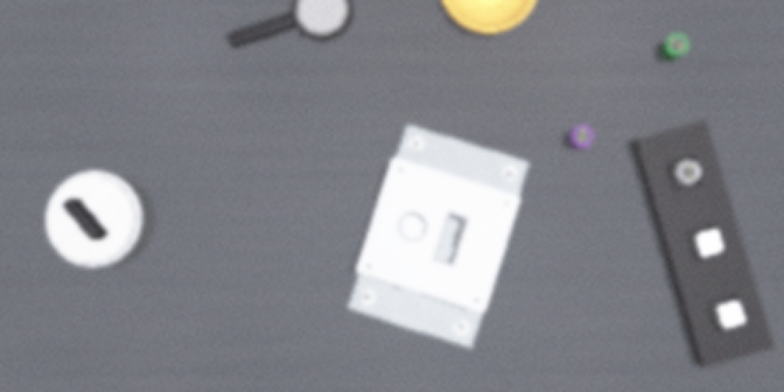

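The crop shows a round steel part with a dark disc at crop (688,172) in the tray, so that is the header. The posts are square and white, and the purple and green parts are loose on the bench. Moving over the header.

>>> jog_arm:
  series:
    - [[29,26,-4],[0,0,-0.02],1]
    - [[58,52,-8],[0,0,-0.04],1]
    - [[87,78,-12],[0,0,-0.06],1]
    - [[116,104,-16],[0,0,-0.08],1]
    - [[145,130,-20],[0,0,-0.11],1]

```text
time_s: 0.67
ee_pos: [352.7, -405.1, 384.2]
ee_rot: [-180.0, 0.0, -75.3]
force: [0.9, -0.4, -0.7]
gripper_width: 91.0
```

>>> jog_arm:
  series:
    - [[29,26,-4],[0,0,0],0.6]
    - [[58,52,-8],[0,0,0],0.6]
    - [[87,78,-12],[0,0,0],0.6]
    - [[116,104,-16],[0,0,0],0.6]
    - [[145,130,-20],[0,0,0],0.6]

```text
time_s: 1.08
ee_pos: [498.8, -273.5, 364.0]
ee_rot: [-180.0, 0.0, -75.3]
force: [0.1, -0.1, -0.1]
gripper_width: 60.5
```

>>> jog_arm:
  series:
    - [[25,22,-3],[0,0,0],0.6]
    - [[50,45,-6],[0,0,0],0.6]
    - [[75,68,-10],[0,0,0],0.6]
    - [[80,72,-10],[0,0,0],0.6]
    - [[80,72,-10],[0,0,0],0.6]

```text
time_s: 1.5
ee_pos: [580.2, -199.9, 353.3]
ee_rot: [180.0, 0.1, -75.1]
force: [0.0, 0.9, 0.0]
gripper_width: 54.7
```

Run:
```python
from h import *
f,RT,s=wrist(); save(f,"w1"); print(s["time_s"],s["ee_pos"],s["ee_rot"],s["gripper_width"])
print(proj(f,[572,-208,40],RT))
```

```text
1.5 [ 580.19379808 -199.86152785  353.26842457] [ 1.79971513e+02  6.89115531e-02 -7.51285209e+01] 54.66361745291019
(np.float64(324.0533920187886), np.float64(207.44986788351224))
```

View pics/w1.png

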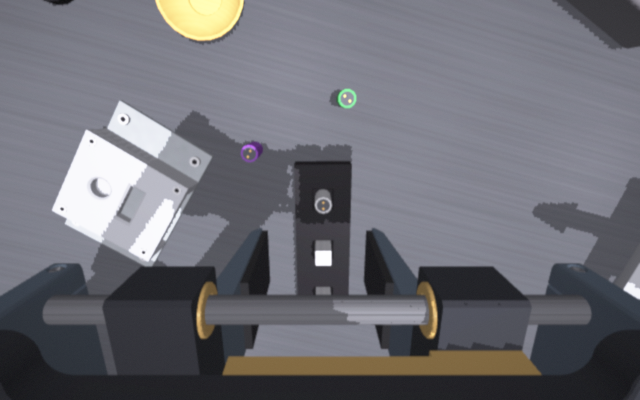

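Run:
```python
from h import *
f,RT,s=wrist(); im=cv2.cvtColor(f["pixels"],cv2.COLOR_RGB2BGR)
a=cv2.resize(im[180:230,298:348],None,fx=8,fy=8,interpolation=cv2.INTER_CUBIC)
b=cv2.resize(im[160:240,70:190],None,fx=3.3,fy=3.3,interpolation=cv2.INTER_CUBIC)
o=np.zeros((400,800,3),np.uint8); o[:400,:400]=a; o[:b.shape[0],400:400+b.shape[1]]=b[:, :400]; cv2.imwrite("pics/crop2.png",o)
for u,v in [(323,205),(323,200)]: print(onz(f,u,v,40,RT).round(1))
print("nest",onz(f,101,187,36,RT).round(1),"slot",onz(f,133,204,36,RT).round(1))
print("tray corners",[onz(f,u,v,20,RT).round(1) for u,v in[(295,162),(351,162)]])
```

```text
[ 572.7 -207.8   40. ]
[ 577.4 -206.5   40. ]
nest [535.7  -2.5  36. ] slot [526.5 -33.1  36. ]
tray corners [array([ 601.8, -172.4,   20. ]), array([ 615.5, -224.6,   20. ])]
```

View pics/crop2.png

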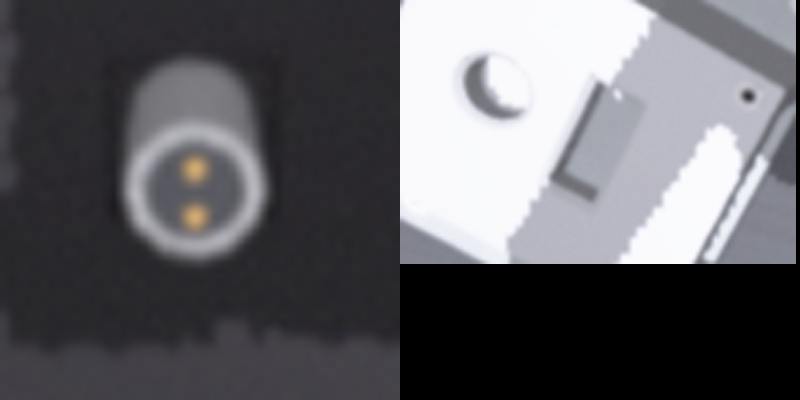

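The header top, with its two pins, is centred near (322.3,203.6) at world (574,-207.4). This agrees with the tray-corner geometry (574.8,-207.4).

>>> jog_arm:
  series:
    - [[-2,-2,-25],[0,0,0],0.5]
    - [[-4,-4,-50],[0,0,0],0.5]
    - [[-6,-7,-75],[0,0,0],0.5]
    - [[-6.3,-7.5,-100],[0,0,0],0.5]
    - [[-6.3,-7.5,-110],[0,0,0],0.5]

```text
time_s: 2.02
ee_pos: [569.8, -210.5, 241.0]
ee_rot: [179.7, 0.2, -75.4]
force: [-1.1, 0.1, -1.8]
gripper_width: 45.9
```

>>> jog_arm:
  series:
    - [[0,0,-8],[0,0,0],0.5]
    - [[0,0,-16],[0,0,0],0.5]
    - [[0,0,-22],[0,0,0],0.5]
    - [[0,0,-26.5],[0,0,0],0.5]
    - [[0,0,-26.5],[0,0,0],0.5]

```text
time_s: 2.43
ee_pos: [569.8, -210.5, 214.3]
ee_rot: [179.6, 0.2, -75.4]
force: [0.1, -0.2, 0.6]
gripper_width: 45.3
```

Run:
```python
from h import *
f,RT,s=wrist(); save(f,"w2"); print(s["time_s"],s["ee_pos"],s["ee_rot"],s["gripper_width"],s["force"])
```

```text
2.4333 [ 569.79625498 -210.51919581  214.3067254 ] [179.64560588   0.20917706 -75.43680338] 45.286903116696266 [ 0.07124921 -0.24243578  0.58181678]
```

View pics/w2.png

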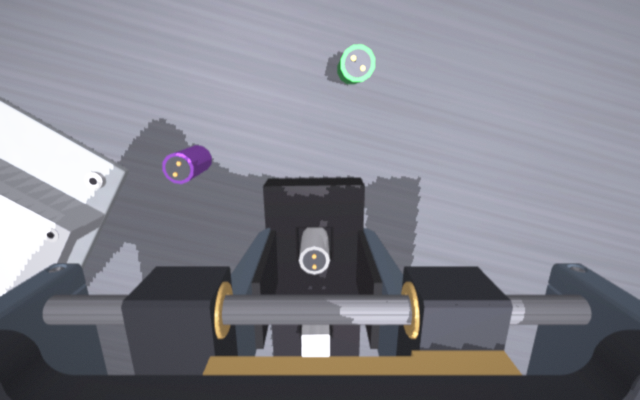

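Run:
```python
from h import *
f,RT,s=wrist(); print(s["ee_pos"],onz(f,314.3,260.3,40,RT))
```

```text
[ 569.9493143  -210.47764974  214.73375599] [ 574.18580691 -206.6273354    40.        ]
```

>>> jog_arm:
  series:
    - [[2,2,1],[0,0,0],0.5]
    - [[4.2,3.6,1.5],[0,0,0],0.5]
    - [[4.2,3.6,1.5],[0,0,0],0.5]
    - [[4.2,3.6,1.5],[0,0,0],0.45]
    - [[4.2,3.6,1.5],[0,0,0],0.4]
  squeeze: 20

```text
time_s: 2.95
ee_pos: [574.4, -206.7, 216.7]
ee_rot: [179.7, 0.2, -75.4]
force: [0.3, -0.2, 0.0]
gripper_width: 37.5
```

>>> jog_arm:
  series:
    - [[0,0,0],[0,0,0],0.3]
    - [[0,0,0],[0,0,0],0.15]
    - [[0,0,0],[0,0,0],0.05]
    - [[0,0,0],[0,0,0],0.05]
    - [[0,0,0],[0,0,0],0.05]

```text
time_s: 3.37
ee_pos: [574.3, -206.8, 216.7]
ee_rot: [179.7, 0.2, -75.4]
force: [0.1, -0.7, -0.2]
gripper_width: 15.3
```

>>> jog_arm:
  series:
    - [[0,0,0],[0,0,0],0.05]
    - [[0,0,0],[0,0,0],0.05]
    - [[0,0,0],[0,0,0],0.05]
    - [[0,0,0],[0,0,0],0.05]
    - [[0,0,0],[0,0,0],0.05]

```text
time_s: 3.78
ee_pos: [574.3, -206.8, 216.7]
ee_rot: [179.7, 0.2, -75.4]
force: [-0.7, -0.4, 0.6]
gripper_width: 15.1
```

>>> jog_arm:
  series:
    - [[0,0,10],[0,0,0],0.05]
    - [[0,0,30],[0,0,0],0.05]
    - [[0,0,60],[0,0,0],0.05]
    - [[0,0,85],[0,0,0],0.05]
    - [[0,0,100],[0,0,0],0.05]

```text
time_s: 4.2
ee_pos: [574.7, -207.0, 320.5]
ee_rot: [179.9, -0.0, -75.4]
force: [0.3, 0.3, -0.3]
gripper_width: 15.1
```

>>> jog_arm:
  series:
    - [[-7,36,0],[0,0,0],0.05]
    - [[-14,72,0],[0,0,0],0.05]
    - [[-21,108,0],[0,0,0],0.05]
    - [[-26,135,0],[0,0,0],0.05]
    - [[-28,145,0],[0,0,0],0.05]

```text
time_s: 4.62
ee_pos: [545.6, -58.9, 321.3]
ee_rot: [179.9, 0.1, -75.3]
force: [-0.4, -0.4, -0.2]
gripper_width: 15.4
```

Run:
```python
from h import *
f,RT,s=wrist(); save(f,"w3"); print(s["time_s"],s["ee_pos"],s["ee_rot"],s["gripper_width"],s["force"])
```

```text
4.6167 [545.62927452 -58.93421222 321.2924438 ] [ 1.79936492e+02  7.51714275e-02 -7.52682508e+01] 15.431397908465767 [-0.40667197 -0.35505076 -0.19490519]
```

View pics/w3.png

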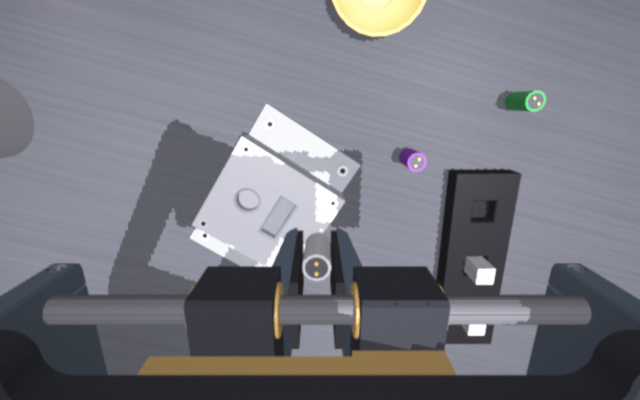

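Header is held at (317,267). The nest is visible at (248,199) and the slot at (280,216). Measuring them with contours.

Run:
```python
from h import *
f,RT,s=wrist(); im=cv2.cvtColor(f["pixels"],cv2.COLOR_RGB2BGR)
cv2.imwrite("pics/crop3.png",cv2.resize(im[120:260,190:350],None,fx=5,fy=4.28,interpolation=cv2.INTER_CUBIC) if 0 else cv2.resize(im[170:245,220:310],None,fx=8,fy=8,interpolation=cv2.INTER_CUBIC))
print(s["ee_pos"], "hdr",onz(f,317,267.5,s["ee_pos"][2]-176.7,RT).round(1))
for n,u,v in[("nest",248,199),("slot",280,216)]:print(n,onz(f,u,v,36,RT).round(1))
for n,u,v,z in[("c",243,136,36),("c",344,204,36),("c",193,232,36)]:print(n,onz(f,u,v,z,RT).round(1))
```

```text
[545.79495202 -58.84711914 321.26937395] hdr [546.2 -57.8 144.6]
nest [537.  -0.  36.]
slot [529.  -29.5  36. ]
c [587.4  13.9  36. ]
c [553.4 -79.6  36. ]
c [495.3  40.5  36. ]
```

View pics/crop3.png

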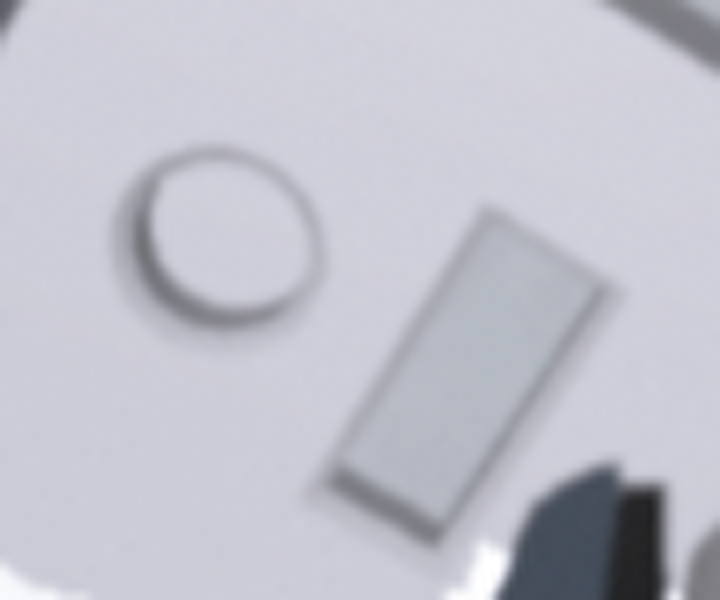

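Run:
```python
from h import *
f,RT,s=wrist()
N=onz(f,247.1,200.4,36,RT);S=onz(f,277.9,217.4,36,RT);print("nest",N,"slot",S,np.linalg.norm(N-S), np.degrees(np.arctan2(*(N-S)[[1,0]])))
a=onz(f,220+487/8,170+205/8,36,RT);b=onz(f,220+318/8,170+487/8,36,RT);print(np.linalg.norm(a-b),np.degrees(np.arctan2(*(a-b)[[1,0]])))
# plate corner edges
A,B,C=[onz(f,u,v,36,RT) for u,v in[(243,136),(344,204),(193,232)]];print(np.linalg.norm(A-B),np.linalg.norm(A-C),np.degrees(np.arctan2(*(A-B)[[1,0]])),np.degrees(np.arctan2(*(A-C)[[1,0]])))
print("hdr-nest",N-onz(f,316.8,267.3,s["ee_pos"][2]-176.7,RT))
```

```text
nest [536.5682871   -1.71787674  36.        ] slot [528.2816477  -30.22453147  36.        ] 29.686659566088682 73.79130650703124
37.31255191324649 -16.65565521020137
99.53696778704109 95.75140771805485 69.9485230869134 -16.11842257124385
hdr-nest [ -10.49882745   57.97248316 -108.50712538]
```

>>> jog_arm:
  series:
    - [[-4,20,-10],[0,0,0],0.05]
    - [[-8,40,-25],[0,0,0],0.05]
    - [[-10,57.5,-40],[0,0,0],0.05]
    - [[-10,57.5,-55],[0,0,0],0.05]
    - [[-10,57.5,-60],[0,0,0],0.05]

```text
time_s: 5.18
ee_pos: [536.7, -5.0, 259.3]
ee_rot: [179.8, -0.1, -75.3]
force: [-0.2, 0.3, -0.2]
gripper_width: 15.3
```

Run:
```python
from h import *
f,RT,s=wrist(); save(f,"w4"); print(s["time_s"],s["ee_pos"],s["ee_rot"],s["gripper_width"],s["force"])
print(onz(f,316.8,267.3,s["ee_pos"][2]-176.7,RT))
```

```text
5.1833 [536.74706489  -5.01042459 259.30296279] [ 1.79808479e+02 -5.01121036e-02 -7.53222772e+01] 15.346291960941748 [-0.20545484  0.26482762 -0.24363275]
[536.90730273  -4.32899872  82.60296279]
```

View pics/w4.png

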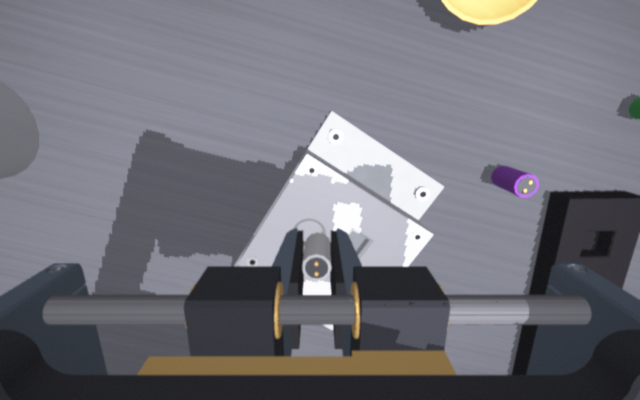

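Run:
```python
from h import *
f,RT,s=wrist(); im=cv2.cvtColor(f["pixels"],cv2.COLOR_RGB2BGR)
print(s["ee_pos"],proj(f,[536.6,-1.7,36],RT), proj(f,[528.2,-30.2,36],RT))
t=np.linspace(0,2*np.pi,60)
pts=np.array([proj(f,[536.6+11.5*np.cos(a),-1.7+11.5*np.sin(a),36],RT) for a in t])
big=cv2.resize(im[200:275,270:370],None,fx=7,fy=7,interpolation=cv2.INTER_CUBIC); b2=big.copy()
cv2.polylines(b2,[((pts-[270,200]+.5)*7).astype(int)],True,(0,0,255),1)
cv2.imwrite("pics/crop4.png",b2)
```

```text
[536.81239646  -5.33660744 259.21505938] (np.float64(312.3010107232998), np.float64(232.82983098817033)) (np.float64(349.75850802146346), np.float64(253.6267340245767))
```

View pics/crop4.png

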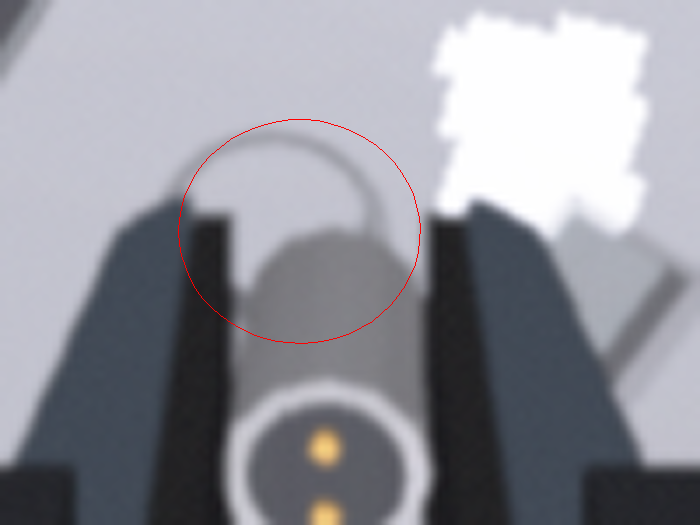

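Run:
```python
from h import *
from scipy.optimize import least_squares
f,RT,s=wrist()
P=np.array([(175,195),(200,165),(235,140),(275,131),(315,142),(350,170),(372,205),(380,230)])
X=np.array([onz(f,270+x/7-.5,200+y/7-.5,34,RT)[:2] for x,y in P])
for r in (None,9.5,10.5):
    if r is None: q=least_squares(lambda p:np.hypot(*(X-p[:2]).T)-p[2],[536,0,10]); 
    else: q=least_squares(lambda p:np.hypot(*(X-p[:2]).T)-r,[536,0])
    print(r,q.x,q.cost)
h=onz(f,316.6,267.3,s["ee_pos"][2]-176.7,RT);print(h,s["ee_pos"])
```

```text
None [5.35561429e+02 3.77113091e-01 1.01081277e+01] 0.1679802145465397
9.5 [5.36341122e+02 4.06507093e-01] 0.4733796930373532
10.5 [5.35049545e+02 3.56529229e-01] 0.2710396602748648
[537.55097394  -4.69385425  83.61790503] [537.18397834  -5.48959678 260.31790503]
```

>>> jog_arm:
  series:
    - [[-1,3,-2],[0,0,0],0.05]
    - [[-1.6,5.2,-5],[0,0,0],0.05]
    - [[-1.6,5.2,-9],[0,0,0],0.05]
    - [[-1.6,5.2,-10],[0,0,0],0.05]
    - [[-1.6,5.2,-10],[0,0,0],0.05]

```text
time_s: 5.75
ee_pos: [535.8, -0.3, 251.0]
ee_rot: [180.0, -0.1, -75.4]
force: [0.4, -0.5, -0.3]
gripper_width: 15.5
```

Run:
```python
from h import *
f,RT,s=wrist(); im=cv2.cvtColor(f["pixels"],cv2.COLOR_RGB2BGR); print(s["ee_pos"],s["force"])
big=cv2.resize(im[200:275,270:370],None,fx=7,fy=7,interpolation=cv2.INTER_CUBIC)
t=np.linspace(0,2*np.pi,60)
for r,z in ((9.5,34),(11.5,36)):
  pts=np.array([proj(f,[535.8+r*np.cos(a),.4+r*np.sin(a),z],RT) for a in t])
  cv2.polylines(big,[((pts-[270,200]+.5)*7).astype(int)],True,(0,0,255),1)
cv2.imwrite("pics/crop5.png",big)
g=imaging.grab_frame("side"); gi=cv2.cvtColor(g["pixels"],cv2.COLOR_RGB2BGR)
cv2.imwrite("pics/side5.png",cv2.resize(gi[150:270,220:360],None,fx=5,fy=5,interpolation=cv2.INTER_CUBIC))
```

```text
[ 5.35768192e+02 -3.41050617e-01  2.50959087e+02] [ 0.41919286 -0.45929245 -0.30691649]
```

View pics/crop5.png

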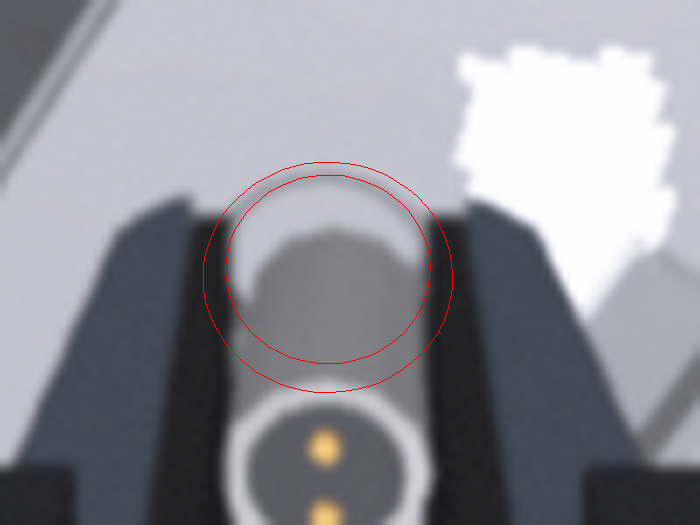

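View pics/side5.png

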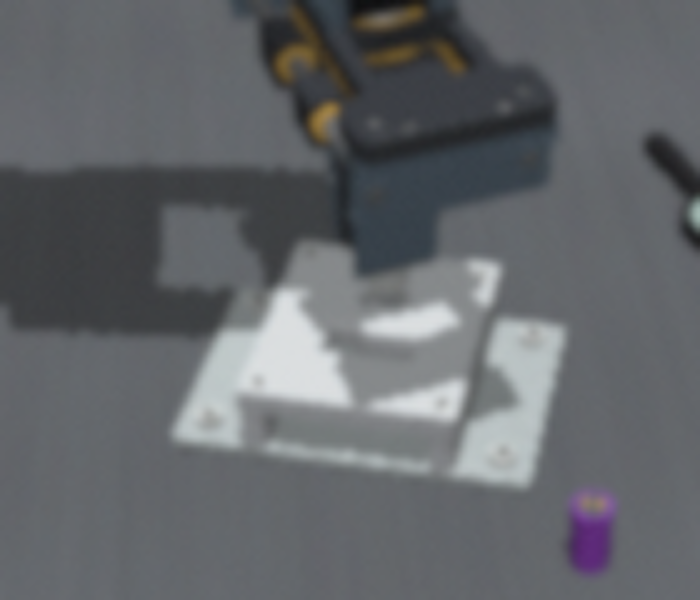

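Rim and predicted circles agree, so I'm inserting.

>>> jog_arm:
  series:
    - [[0,0.3,-3],[0,0,0],0.05]
    - [[0,0.3,-6],[0,0,0],0.05]
    - [[0,0.3,-9],[0,0,0],0.05]
    - [[0,0.3,-11],[0,0,0],0.05]
    - [[0,0.3,-12],[0,0,0],0.05]

```text
time_s: 6.27
ee_pos: [535.8, 0.0, 238.7]
ee_rot: [179.9, -0.1, -75.4]
force: [0.5, 0.1, -0.0]
gripper_width: 15.3
```

Bottom of the header should now be at about z=30, inside the nest with no force.

>>> jog_arm:
  series:
    - [[0,0,-2],[0,0,0],0.05]
    - [[0,0,-4],[0,0,0],0.05]
    - [[0,0,-6],[0,0,0],0.05]
    - [[0,0,-7],[0,0,0],0.05]
    - [[0,0,-7],[0,0,0],0.05]

```text
time_s: 6.68
ee_pos: [535.7, 0.0, 231.4]
ee_rot: [179.9, -0.1, -75.4]
force: [-0.6, 0.3, -0.8]
gripper_width: 15.4
```

Run:
```python
from h import *
f,RT,s=wrist(); save(f,"w6"); print(s["ee_pos"],s["force"])
```

```text
[5.35740940e+02 2.20082009e-02 2.31441816e+02] [-0.57201616  0.28203699 -0.78228212]
```

View pics/w6.png

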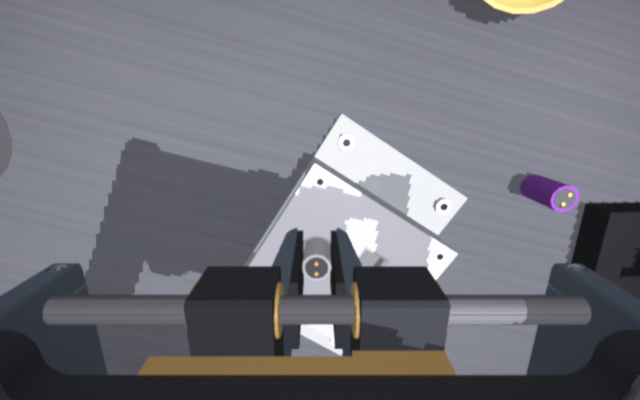

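Header is between the pads at (316,267), still in the hand's place, with no force, so it has gone into the nest. Releasing it.

>>> jog_arm:
  series:
    - [[0,0,0],[0,0,0],0.2]
    - [[0,0,0],[0,0,0],0.3]
    - [[0,0,0],[0,0,0],0.4]
    - [[0,0,0],[0,0,0],0.5]
    - [[0,0,0],[0,0,0],0.5]

```text
time_s: 7.15
ee_pos: [535.8, 0.0, 231.7]
ee_rot: [179.9, -0.1, -75.4]
force: [0.7, 0.1, 0.1]
gripper_width: 42.1
```

>>> jog_arm:
  series:
    - [[0,0,10],[0,0,0],0.5]
    - [[0,0,35],[0,0,0],0.5]
    - [[0,0,70],[0,0,0],0.5]
    - [[0,0,95],[0,0,0],0.5]
    - [[0,0,100],[0,0,0],0.5]

```text
time_s: 7.57
ee_pos: [537.0, -0.0, 337.2]
ee_rot: [-179.5, -0.2, -75.4]
force: [0.3, 0.2, 0.1]
gripper_width: 45.6
```

Run:
```python
from h import *
f,RT,s=wrist(); save(f,"w7"); print(s["ee_pos"],s["ee_rot"])
```

```text
[ 5.36950490e+02 -1.18536182e-02  3.37176608e+02] [-179.50324374   -0.23701012  -75.39621248]
```

View pics/w7.png

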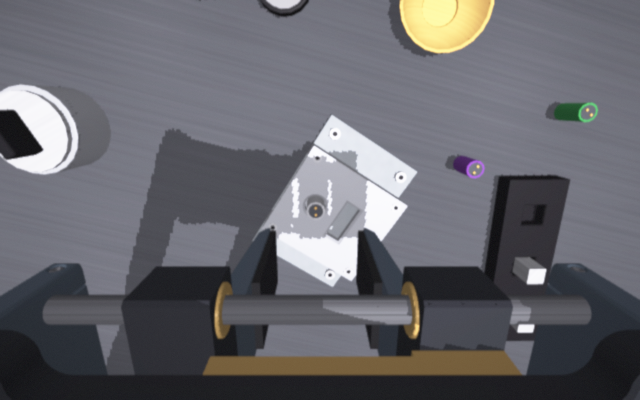

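Run:
```python
from h import *
f,RT,s=wrist(); im=cv2.cvtColor(f["pixels"],cv2.COLOR_RGB2BGR)
cv2.imwrite("pics/crop7.png",cv2.resize(im[170:245,280:370],None,fx=8,fy=8,interpolation=cv2.INTER_CUBIC))
for z in (54,58,62): print(onz(f,315.8,210.5,z,RT))
print("slot",onz(f,344,220,36,RT))
print("keytop",onz(f,17,135,80,RT))
```

```text
[5.36073253e+02 3.87234377e-01 5.40000000e+01]
[537.33672889   0.72006956  58.        ]
[538.60020485   1.05290475  62.        ]
slot [528.00077959 -28.18818654  36.        ]
keytop [545.85452238 221.00507555  80.        ]
```

View pics/crop7.png

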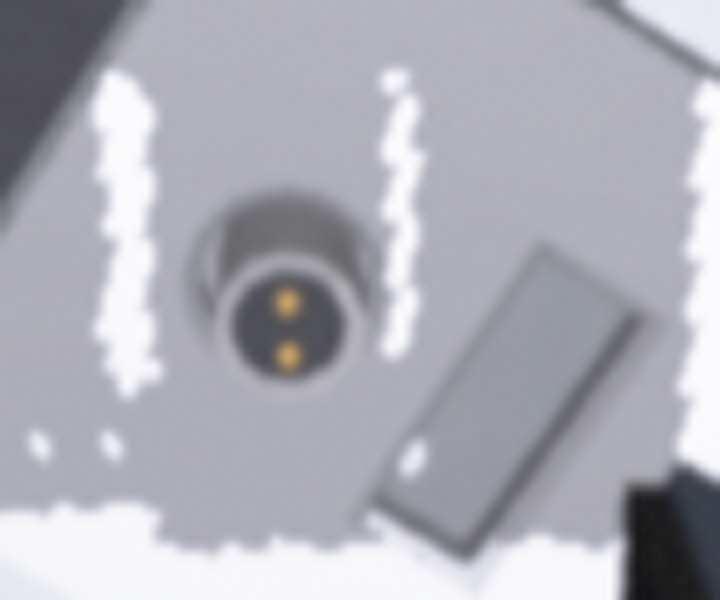

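Header is seated: its top at z=54 gives (536.1,0.4), which coincides with the nest. Slot measures about (528,-28), as expected from nest minus 30 mm. On to the key.

>>> jog_arm:
  series:
    - [[1,38,4],[0,0,0],0.6]
    - [[2,76,8],[0,0,0],0.6]
    - [[3,114,12],[0,0,0],0.6]
    - [[4,150,15],[0,0,0],0.6]
    - [[4,180,18],[0,0,0],0.6]

```text
time_s: 8.08
ee_pos: [539.4, 182.1, 350.1]
ee_rot: [-180.0, -0.1, -75.4]
force: [-0.4, -0.2, 0.9]
gripper_width: 54.7
```

>>> jog_arm:
  series:
    - [[0,15,0],[0,0,0],0.6]
    - [[0,30,0],[0,0,0],0.6]
    - [[0,40,0],[0,0,0],0.6]
    - [[0,40,0],[0,0,0],0.6]
    - [[0,40,0],[0,0,0],0.6]

```text
time_s: 8.5
ee_pos: [539.3, 221.8, 349.4]
ee_rot: [179.9, -0.2, -75.3]
force: [0.7, -0.2, -1.0]
gripper_width: 54.3
```

Run:
```python
from h import *
f,RT,s=wrist(); save(f,"w8"); print(s["time_s"],s["ee_pos"],s["ee_rot"],s["qpos"])
im=cv2.cvtColor(f["pixels"],cv2.COLOR_RGB2BGR)
cv2.imwrite("pics/crop8.png",cv2.resize(im[120:270,230:400],None,fx=4,fy=4,interpolation=cv2.INTER_CUBIC))
```

```text
8.5 [539.33342045 221.79042841 349.39124782] [ 1.79910728e+02 -1.76682154e-01 -7.53430133e+01] [21.26505914 21.31596576 93.41788727 -0.18176546 65.3752673  96.6841043 ]
```

View pics/crop8.png

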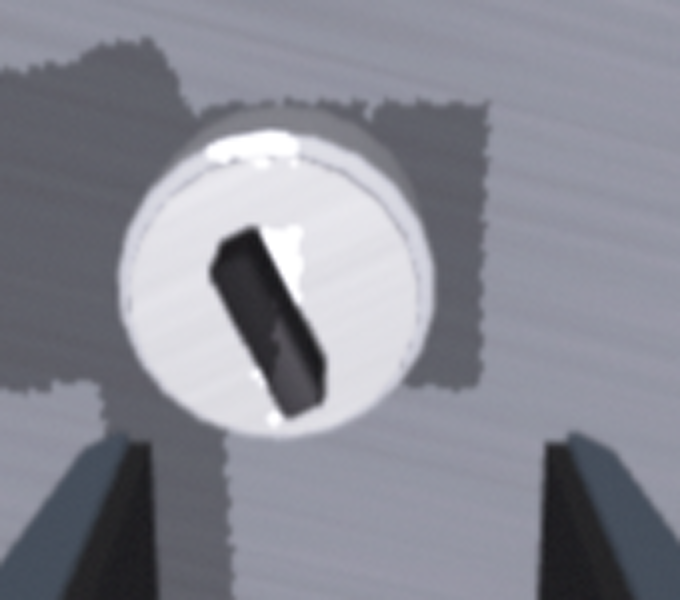

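Run:
```python
from h import *
f,RT,s=wrist(); im=cv2.cvtColor(f["pixels"],cv2.COLOR_RGB2BGR)
U=lambda x,y:(230+x/4-.4,120+y/4-.4)
D=onz(f,*U(275,297),52,RT); print("disc c",D)
for p in((130,297),(420,297),(275,155)): print(np.linalg.norm(onz(f,*U(*p),52,RT)-D))
g=im[120:270,230:400].max(axis=2); m=(g<95).astype(np.uint8); m[75:,:]*=1; 
n,l,st,ce=cv2.connectedComponentsWithStats(m); 
i=l[80,68]; print(i,st[i],ce[i])
c,_=cv2.findContours((l==i).astype(np.uint8),0,1); print(cv2.minAreaRect(c[0]))
# rect pieces
for a,b in(((258,228),(327,362)),((210,270),(290,418))):
    for z in(80,52):
        A=onz(f,*U(*a),z,RT);B=onz(f,*U(*b),z,RT); print(z,np.degrees(np.arctan2(*(A-B)[[1,0]])),np.linalg.norm(A-B))
t=np.array(c[0]).reshape(-1,2)
def draw(ang,C,big):
    a=np.radians(ang);ux=np.array([np.cos(a),np.sin(a)]);uy=np.array([-ux[1],ux[0]])
    for z,col in((80,(0,0,255)),(52,(0,255,0))):
        P=[proj(f,np.r_[C[:2]+sx*18*ux+sy*5*uy,z],RT) for sx,sy in((1,1),(1,-1),(-1,-1),(-1,1))]
        cv2.polylines(big,[((np.array(P)-[230,120]+.5)*4).astype(int)],True,col,1)
big=cv2.resize(im[120:270,230:400],None,fx=4,fy=4,interpolation=cv2.INTER_CUBIC)
draw(45,D,big); cv2.imwrite("pics/crop9.png",big)
```

```text
disc c [542.60383802 238.68699406  52.        ]
31.836099305273
31.857493183118063
31.329304677765364
1 [ 52  57  28  47 653] [66.35987749 79.85451761]
((66.47241973876953, 80.03826141357422), (46.06324005126953, 15.143500328063965), 62.35402297973633)
80 40.34819893742656 30.50209593659069
52 40.348198937426794 33.92886472344215
80 40.7589204597874 34.605361711456354
52 40.75892045978742 38.493113347181556
```

View pics/crop9.png

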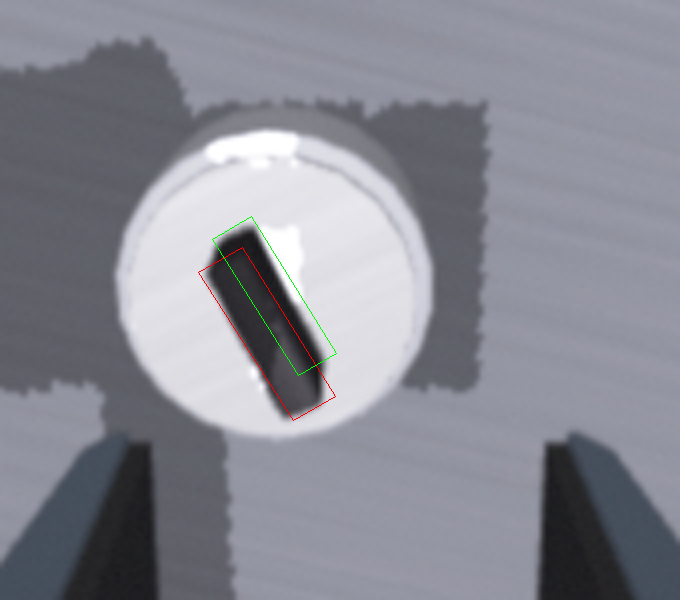

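Bar angle is about 40.7° in world, and the disc measures 64 mm across (radius 31.8), centred near (542.7,238.2). Both fit the description. Turning by +26° and lowering part way.

>>> jog_arm:
  series:
    - [[1,4,-10],[0,0,0.11],0.6]
    - [[2,8,-25],[0,0,0.22],0.6]
    - [[3,12,-40],[0,0,0.33],0.6]
    - [[3.5,16,-55],[0,0,0.44],0.6]
    - [[3.5,16.2,-65],[0,0,0.454],0.6]

```text
time_s: 9.02
ee_pos: [542.9, 236.4, 283.6]
ee_rot: [179.9, -0.1, -49.3]
force: [-0.2, 0.4, 0.7]
gripper_width: 54.7
```

Run:
```python
from h import *
f,RT,s=wrist(); save(f,"w10"); print(s["time_s"],s["ee_pos"],s["ee_rot"])
print(proj(f,[542.8,237.9,80],RT))
```

```text
9.0167 [542.90807127 236.41328211 283.56492085] [ 1.79869599e+02 -1.40518024e-01 -4.93439528e+01]
(np.float64(314.8661788474457), np.float64(245.91065425055115))
```

View pics/w10.png

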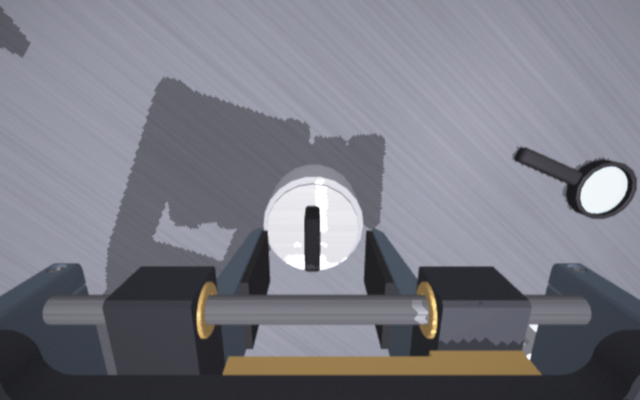

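Run:
```python
from h import *
f,RT,s=wrist(); im=cv2.cvtColor(f["pixels"],cv2.COLOR_RGB2BGR); print(s["ee_pos"])
cv2.imwrite("pics/crop10.png",cv2.resize(im[160:285,255:375],None,fx=5,fy=5,interpolation=cv2.INTER_CUBIC))
print(onz(f,312.5,241,80,RT))
```

```text
[542.38309688 236.09997294 281.86749609]
[543.77895493 240.96421284  80.        ]
```

View pics/crop10.png

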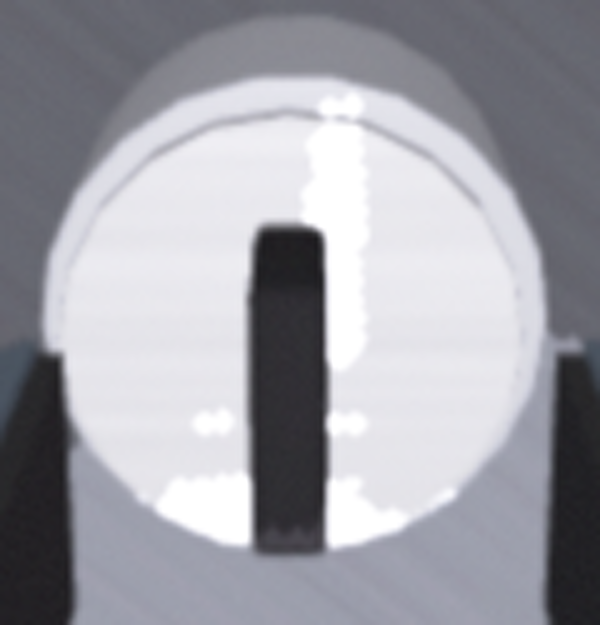

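>>> jog_arm:
  series:
    - [[0.8,4,-4],[0,0,0],0.5]
    - [[0.8,4,-12],[0,0,0],0.5]
    - [[0.8,4,-20],[0,0,0],0.5]
    - [[0.8,4,-27],[0,0,0],0.5]
    - [[0.8,4,-30],[0,0,0],0.5]

```text
time_s: 9.53
ee_pos: [543.0, 240.0, 251.9]
ee_rot: [179.6, -0.1, -49.6]
force: [0.2, -1.0, -0.4]
gripper_width: 45.4
```

Run:
```python
from h import *
f,RT,s=wrist(); save(f,"w11"); print(s["time_s"],s["ee_pos"],s["ee_rot"])
```

```text
9.5333 [543.01546536 239.97404838 251.89273743] [ 1.79621777e+02 -7.73060196e-02 -4.96199522e+01]
```

View pics/w11.png

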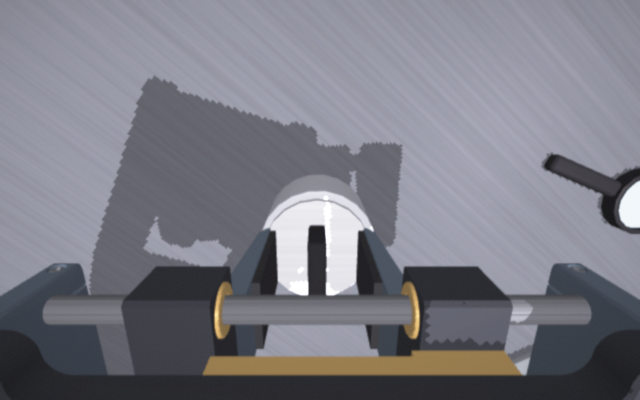

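Bar is centred between the pads at u=317. Going down 6 mm and gripping.

>>> jog_arm:
  series:
    - [[0,0,-3],[0,0,0],0.5]
    - [[0,0,-6],[0,0,0],0.4]
    - [[0,0,-6],[0,0,0],0.3]
    - [[0,0,-6],[0,0,0],0.2]
    - [[0,0,-6],[0,0,0],0.1]
  squeeze: 40

```text
time_s: 10.0
ee_pos: [543.1, 240.0, 245.9]
ee_rot: [179.6, -0.1, -49.6]
force: [-0.7, 0.5, 0.9]
gripper_width: 21.7
```

>>> jog_arm:
  series:
    - [[0,0,0],[0,0,0],0.02]
    - [[0,0,0],[0,0,0],0.02]
    - [[0,0,0],[0,0,0],0.02]
    - [[0,0,0],[0,0,0],0.02]
    - [[0,0,0],[0,0,0],0.02]

```text
time_s: 10.42
ee_pos: [543.2, 240.0, 246.2]
ee_rot: [179.7, -0.1, -49.6]
force: [0.8, 0.4, 1.6]
gripper_width: 10.1
```

>>> jog_arm:
  series:
    - [[0,0,8],[0,0,0],0.02]
    - [[0,0,25],[0,0,0],0.02]
    - [[0,0,50],[0,0,0],0.02]
    - [[0,0,75],[0,0,0],0.02]
    - [[0,0,90],[0,0,0],0.02]

```text
time_s: 10.83
ee_pos: [543.4, 240.2, 338.9]
ee_rot: [179.8, -0.1, -49.6]
force: [1.2, 0.2, -2.1]
gripper_width: 10.0
```

Run:
```python
from h import *
f,RT,s=wrist(); save(f,"w12"); print(s["time_s"],s["ee_pos"],s["ee_rot"],s["force"],s["gripper_width"])
```

```text
10.8333 [543.40879026 240.16321611 338.94026727] [ 1.79815045e+02 -1.38121584e-01 -4.96178607e+01] [ 1.23586333  0.22906908 -2.06447794] 10.044334760044842
```

View pics/w12.png

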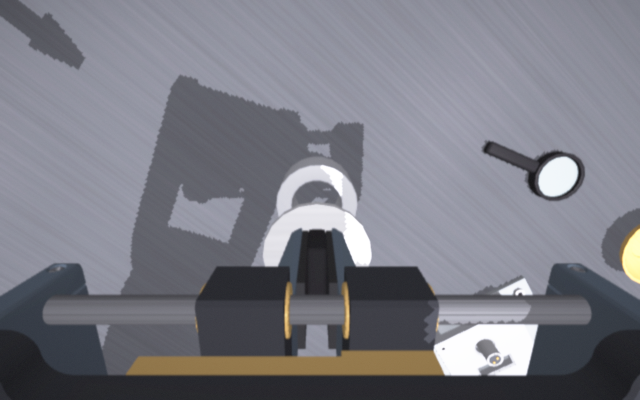

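Run:
```python
from h import *
f,RT,s=wrist()
z=s["ee_pos"][2]-194.1
y=np.radians(s["ee_rot"][2]); ty=np.array([np.sin(y),-np.cos(y)])
e=onz(f,317,205,z,RT); print(s["ee_pos"],"far edge",e,"centre",e[:2]+32*ty)
for u in(263,371): print(onz(f,u,250,z,RT))
```

```text
[543.92913733 240.38519877 341.49773271] far edge [567.64518893 260.07303748 147.39773271] centre [543.2687998  239.34162042]
[526.48279933 266.28465722 147.39773271]
[567.02455289 218.32657631 147.39773271]
```

>>> jog_arm:
  series:
    - [[-2,-31,0],[0,0,-0.11],0.02]
    - [[-4,-62,0],[0,0,-0.22],0.02]
    - [[-6,-93,0],[0,0,-0.33],0.02]
    - [[-7,-124,0],[0,0,-0.44],0.02]
    - [[-8,-150,0],[0,0,-0.55],0.02]

```text
time_s: 11.35
ee_pos: [534.8, 88.5, 337.9]
ee_rot: [179.8, -0.2, -81.4]
force: [1.3, -0.4, -1.4]
gripper_width: 9.6
```

>>> jog_arm:
  series:
    - [[-2,-25,0],[0,0,-0.1],0.02]
    - [[-4,-50,0],[0,0,-0.2],0.02]
    - [[-6,-75,0],[0,0,-0.3],0.02]
    - [[-7,-100,0],[0,0,-0.4],0.02]
    - [[-8,-115,0],[0,0,-0.443],0.02]

```text
time_s: 11.77
ee_pos: [526.0, -28.5, 336.4]
ee_rot: [179.7, -0.3, -107.1]
force: [-0.5, 0.0, -2.2]
gripper_width: 9.9
```

Run:
```python
from h import *
f,RT,s=wrist(); save(f,"w13"); print(s["time_s"],s["ee_pos"],s["ee_rot"],s["force"],s["gripper_width"])
z=s["ee_pos"][2]-194.1
y=np.radians(s["ee_rot"][2]); ty=np.array([np.sin(y),-np.cos(y)])
e=onz(f,317,205,z,RT); print("centre",e[:2]+32*ty)
print(proj(f,[527.6,-28.3,36],RT),proj(f,[535.9,.4,54],RT))
for n in("side","top"): save(imaging.grab_frame(n),n+"13")
```

```text
11.7667 [525.99856455 -28.5316381  336.38139072] [ 179.65623144   -0.31225491 -107.13267925] [-0.54102019  0.03104422 -2.16667661] 9.930162548596686
centre [522.64553887 -27.88878313]
(np.float64(315.0073825912212), np.float64(197.38244083249919)) (np.float64(279.38768561178216), np.float64(204.1933659041926))
```

View pics/w13.png

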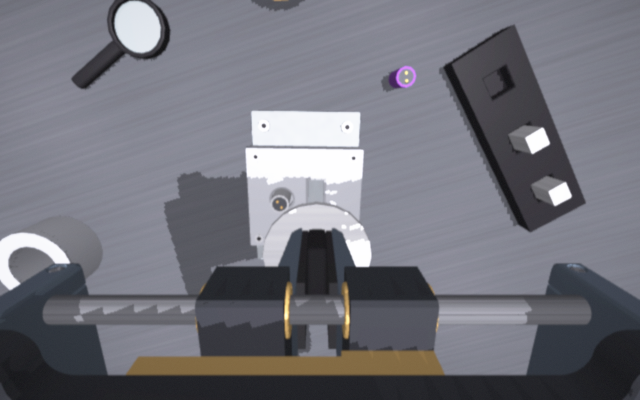

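View pics/side13.png

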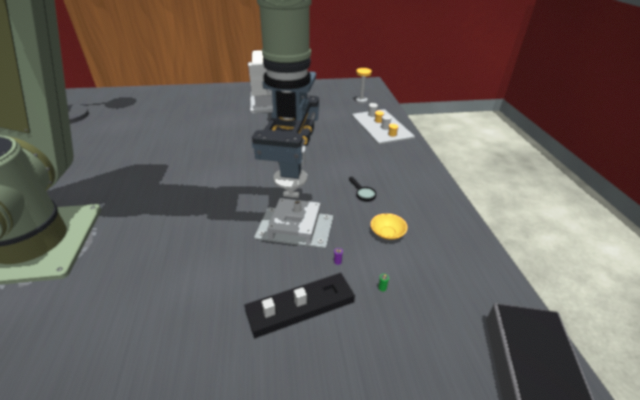

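Run:
```python
from h import *
f,RT,s=wrist(); im=cv2.cvtColor(f["pixels"],cv2.COLOR_RGB2BGR); save(f,"w14")
cv2.imwrite("pics/crop14.png",cv2.resize(im[135:245,240:375],None,fx=5.5,fy=5.4,interpolation=cv2.INTER_CUBIC))
print(s["ee_pos"],s["ee_rot"])
```

```text
[526.29915633 -27.23094524 336.66909168] [ 179.66571862   -0.23477243 -106.91111792]
```

View pics/crop14.png

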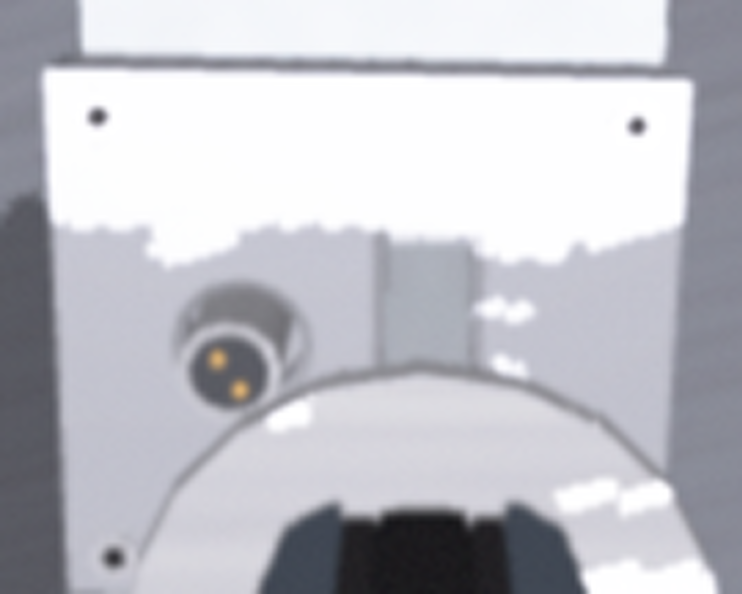

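Run:
```python
from h import *
f,RT,s=wrist(); p=s["ee_pos"]; print(p,s["ee_rot"])
U=lambda x,y:(240+x/5.5-.4,135+y/5.4-.4)
A=onz(f,*U(44,68),36,RT);B=onz(f,*U(693,78),36,RT)
fy=(A-B)/np.linalg.norm(A-B); fx=np.array([fy[1],-fy[0],0])
print("len",np.linalg.norm(A-B),"fy ang",np.degrees(np.arctan2(fy[1],fy[0])))
S1=B+40*fy-45*fx; print("slot from plate",S1)
H=onz(f,*U(230,371),54,RT); print("hdr",H,"slot from hdr",H-30*fy)
l=onz(f,*U(378,300),36,RT);r=onz(f,*U(480,300),36,RT);m=(l+r)/2; print("w",np.linalg.norm(l-r),"slot y offset of line wrt TCP",(m-p)@fy, "S1 wrt line",(S1-m)@fy)
z=p[2]-194.1
y=np.radians(s["ee_rot"][2]); ty=np.array([np.sin(y),-np.cos(y)]);tx=np.array([np.cos(y),np.sin(y)])
L=onz(f,*U(138,560),z,RT);R_=onz(f,*U(712,560),z,RT);e=onz(f,*U(422,363),z,RT)
print("disc far edge rel TCP along ty",(e[:2]-p[:2])@ty+32,"tx",(e[:2]-p[:2])@tx,((L+R_)[:2]/2-p[:2])@tx,np.linalg.norm(L-R_))
from numpy import array
for n,(x,yy) in dict(a=(97,116),b=(637,126),c=(114,558)).items(): print(n,onz(f,*U(x,yy),36,RT))
```

```text
[526.47257037 -26.44566081 336.82604841] [ 179.68354329   -0.2161123  -106.83639456]
len 100.43942535280115 fy ang 72.16838872468881
slot from plate [526.157828   -27.67966784  36.        ]
hdr [536.60511625   1.16847164  54.        ] slot from hdr [527.41849921 -27.39034604  54.        ]
w 16.42540968055551 slot y offset of line wrt TCP -0.9748447359787935 S1 wrt line -0.2962619083215899
disc far edge rel TCP along ty 1.4487261964407665 tx -0.32386941168172567 -0.021448063907433652 59.96884204886137
a [577.98995304  10.8468791   36.        ]
b [551.91388358 -69.27836728  36.        ]
c [505.52650586  34.23636382  36.        ]
```

>>> jog_arm:
  series:
    - [[1,-1.5,-6],[0,0,0],0.02]
    - [[1,-1.5,-18],[0,0,0],0.02]
    - [[1,-1.5,-30],[0,0,0],0.02]
    - [[1,-1.5,-40],[0,0,0],0.02]
    - [[1,-1.5,-45],[0,0,0],0.02]

```text
time_s: 12.43
ee_pos: [527.2, -26.7, 290.2]
ee_rot: [179.5, -0.2, -106.7]
force: [-0.0, -0.5, -1.7]
gripper_width: 9.9
```

Run:
```python
from h import *
f,RT,s=wrist();f,RT,s=wrist(); save(f,"w15"); print(s["time_s"],s["ee_pos"],s["ee_rot"],s["force"])
im=cv2.cvtColor(f["pixels"],cv2.COLOR_RGB2BGR)
a=cv2.resize(im[140:260,230:400],None,fx=3,fy=3)
g=imaging.grab_frame("side"); gi=cv2.cvtColor(g["pixels"],cv2.COLOR_RGB2BGR)
cv2.imwrite("pics/w15c.png",a)
cv2.imwrite("pics/side15.png",cv2.resize(gi[150:250,240:350],None,fx=6,fy=6,interpolation=cv2.INTER_CUBIC))
```

```text
12.4833 [527.08896482 -26.82016386 289.87991373] [ 179.49877446   -0.2558264  -106.71254669] [-0.63065444  0.08000921 -2.09991587]
```

View pics/w15c.png

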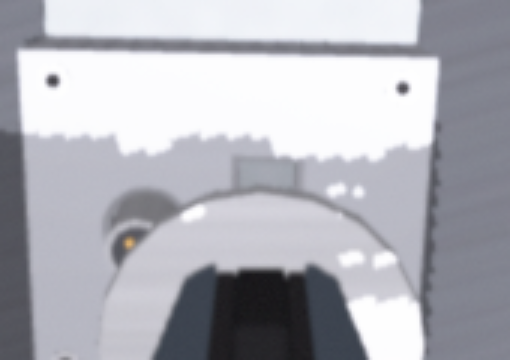

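View pics/side15.png

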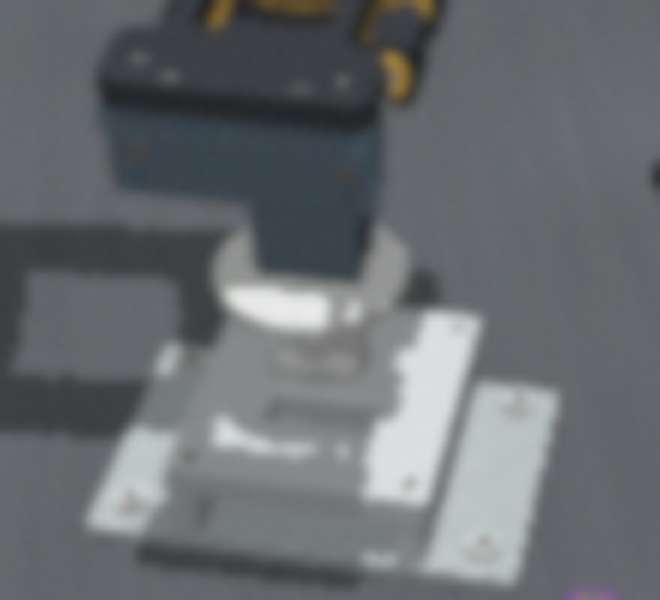

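Run:
```python
from h import *
f,RT,s=wrist(); p=s["ee_pos"]; print(p,s["ee_rot"])
U=lambda x,y:(230+x/3-.33,140+y/3-.33)
y=np.radians(s["ee_rot"][2]); ty=np.array([np.sin(y),-np.cos(y)]);tx=np.array([np.cos(y),np.sin(y)])
T=lambda q:(round((q[:2]-p[:2])@tx,1),round((q[:2]-p[:2])@ty,1))
print("slot far end",T(onz(f,*U(233,157),36,RT)),T(onz(f,*U(300,158),36,RT)))
print("plate far corners",T(onz(f,*U(17,49),36,RT)),T(onz(f,*U(438,58),36,RT)))
z=p[2]-194.1
print("disc far",T(onz(f,*U(263,187),z,RT)),T(onz(f,*U(102,320),z,RT)),T(onz(f,*U(424,320),z,RT)))
```

```text
[527.67150764 -27.10835204 291.65379282] [ 179.66452099   -0.22223805 -106.7407693 ]
slot far end (np.float64(-6.8), np.float64(-19.0)) (np.float64(9.8), np.float64(-18.7))
plate far corners (np.float64(-58.3), np.float64(-45.9)) (np.float64(42.7), np.float64(-43.6))
disc far (np.float64(0.3), np.float64(-30.4)) (np.float64(-30.8), np.float64(-3.6)) (np.float64(31.4), np.float64(-3.4))
```

>>> jog_arm:
  series:
    - [[0.6,-1.6,-2],[0,0,-0.02],0.02]
    - [[0.6,-1.6,-6],[0,0,-0.02],0.02]
    - [[0.6,-1.6,-10],[0,0,-0.02],0.02]
    - [[0.6,-1.6,-13],[0,0,-0.02],0.02]
    - [[0.6,-1.6,-15],[0,0,-0.02],0.02]

```text
time_s: 13.05
ee_pos: [528.3, -28.9, 276.7]
ee_rot: [179.7, -0.2, -107.9]
force: [0.8, -0.2, -2.0]
gripper_width: 10.0
```

>>> jog_arm:
  series:
    - [[0,0,-1.5],[0,0,0],0.02]
    - [[0,0,-3],[0,0,0],0.02]
    - [[0,0,-4.5],[0,0,0],0.02]
    - [[0,0,-6],[0,0,0],0.02]
    - [[0,0,-6],[0,0,0],0.02]

```text
time_s: 13.47
ee_pos: [528.2, -28.8, 270.4]
ee_rot: [179.7, -0.2, -107.9]
force: [0.2, 0.2, -1.6]
gripper_width: 10.1
```

Head is 6 mm into the slot with no contact force. Continuing down.

>>> jog_arm:
  series:
    - [[0,0,-2],[0,0,0],0.02]
    - [[0,0,-4.5],[0,0,0],0.02]
    - [[0,0,-7],[0,0,0],0.02]
    - [[0,0,-9.5],[0,0,0],0.02]
    - [[0,0,-10],[0,0,0],0.02]

```text
time_s: 13.88
ee_pos: [528.0, -28.9, 259.8]
ee_rot: [179.6, -0.2, -107.9]
force: [0.7, -0.3, -2.1]
gripper_width: 9.6
```

>>> jog_arm:
  series:
    - [[0,0,-1],[0,0,0],0.02]
    - [[0,0,-2],[0,0,0],0.02]
    - [[0,0,-3],[0,0,0],0.02]
    - [[0,0,-3.8],[0,0,0],0.02]
    - [[0,0,-3.8],[0,0,0],0.02]

```text
time_s: 14.3
ee_pos: [528.1, -28.8, 256.2]
ee_rot: [179.6, -0.2, -107.9]
force: [-0.9, -0.9, -0.7]
gripper_width: 9.8
```

>>> jog_arm:
  series:
    - [[0,0,-0.4],[0,0,0],0.02]
    - [[0,0,-0.7],[0,0,0],0.02]
    - [[0,0,-0.7],[0,0,0],0.02]
    - [[0,0,-0.7],[0,0,0],0.02]
    - [[0,0,-0.7],[0,0,0],0.02]

```text
time_s: 14.72
ee_pos: [528.0, -28.9, 256.1]
ee_rot: [179.6, -0.2, -107.9]
force: [-2.2, 0.4, 6.2]
gripper_width: 9.5
```

Run:
```python
from h import *
f,RT,s=wrist(); save(f,"w16"); print(s["ee_pos"],s["force"],s["torque"],s["qpos"])
```

```text
[528.00342265 -28.86508418 256.14075925] [-2.19419836  0.42649353  6.18977405] [0.14035781 0.4346058  0.00507009] [ -4.33758778  22.40654496 107.41894993  -0.17816611  50.57877408
 103.68279996]
```

View pics/w16.png

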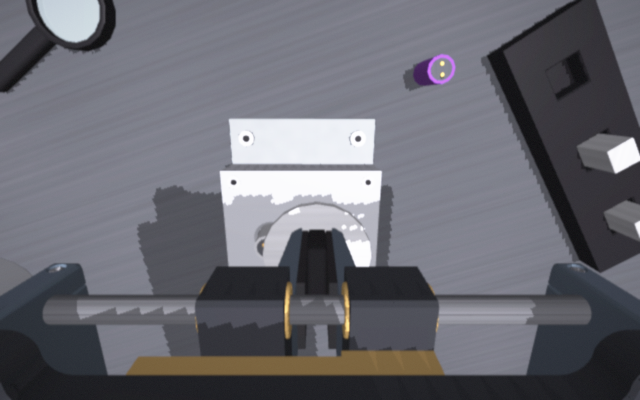

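Contact at z=256.1 (+8 N reaction) is exactly the expected seated height. Easing up 0.8 mm and turning +90°, with the TCP compensating the small grip offset.

>>> jog_arm:
  series:
    - [[0,0,0.8],[0,0,0.05],0.02]
    - [[-0.1,0.1,0.8],[0,0,0.15],0.02]
    - [[-0.2,0.2,0.8],[0,0,0.26],0.02]
    - [[-0.3,0.3,0.8],[0,0,0.37],0.02]
    - [[-0.3,0.4,0.8],[0,0,0.48],0.02]

```text
time_s: 15.18
ee_pos: [527.7, -28.4, 256.6]
ee_rot: [179.6, -0.2, -80.1]
force: [0.1, -0.3, -2.7]
gripper_width: 9.8
```

>>> jog_arm:
  series:
    - [[0,0.1,0],[0,0,0.11],0.02]
    - [[-0.1,0.2,0],[0,0,0.22],0.02]
    - [[-0.2,0.3,0],[0,0,0.33],0.02]
    - [[-0.3,0.4,0],[0,0,0.44],0.02]
    - [[-0.3,0.4,0],[0,0,0.55],0.02]

```text
time_s: 15.6
ee_pos: [527.5, -28.0, 256.2]
ee_rot: [179.7, -0.2, -48.3]
force: [1.4, 0.4, -1.7]
gripper_width: 9.8
```

>>> jog_arm:
  series:
    - [[0,0.1,0.3],[0,0,0.11],0.02]
    - [[-0.1,0.2,0.3],[0,0,0.22],0.02]
    - [[-0.2,0.3,0.3],[0,0,0.33],0.02]
    - [[-0.3,0.4,0.3],[0,0,0.44],0.02]
    - [[-0.3,0.4,0.3],[0,0,0.535],0.02]

```text
time_s: 16.02
ee_pos: [527.2, -27.6, 256.2]
ee_rot: [179.7, -0.2, -17.3]
force: [0.3, 0.5, -1.2]
gripper_width: 9.9
```

Run:
```python
from h import *
f,RT,s=wrist();f,RT,s=wrist(); save(f,"w17"); print(s["ee_pos"],s["ee_rot"],s["force"],s["torque"])
```

```text
[527.19751724 -27.57446627 256.19829994] [179.65691572  -0.23626619 -17.17445985] [ 0.37743142 -0.84134267 -1.63275427] [-0.06487792 -0.0033374   0.01112424]
```

View pics/w17.png

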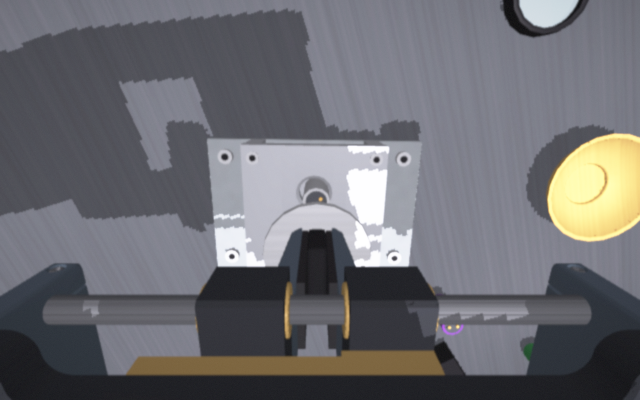

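Plate edges are now parallel to the jaws, so the bar is square across the slot. Header is at (316,190) and in place. Lowering until contact, then releasing.

>>> jog_arm:
  series:
    - [[0,0,-0.3],[0,0,0],0.02]
    - [[0,0,-0.5],[0,0,0],0.02]
    - [[0,0,-0.5],[0,0,0],0.02]
    - [[0,0,-0.5],[0,0,0],0.02]
    - [[0,0,-0.5],[0,0,0],0.02]

```text
time_s: 16.53
ee_pos: [527.2, -27.6, 256.2]
ee_rot: [179.7, -0.3, -17.7]
force: [-2.1, 0.1, 5.9]
gripper_width: 9.4
```

>>> jog_arm:
  series:
    - [[0,0,0],[0,0,0],0.1]
    - [[0,0,0],[0,0,0],0.15]
    - [[0,0,0],[0,0,0],0.25]
    - [[0,0,0],[0,0,0],0.35]
    - [[0,0,0],[0,0,0],0.45]

```text
time_s: 16.95
ee_pos: [527.3, -27.6, 255.9]
ee_rot: [179.7, -0.3, -17.7]
force: [0.2, 0.7, 0.2]
gripper_width: 30.9
```

Run:
```python
from h import *
f,RT,s=wrist();save(f,"w18"); print(s["ee_pos"],s["ee_rot"],s["force"],s["gripper_width"])
```

```text
[527.26066524 -27.60824038 255.94588088] [179.66059069  -0.25693898 -17.68265357] [0.16582854 0.74553493 0.1980188 ] 30.86323218058453
```

View pics/w18.png

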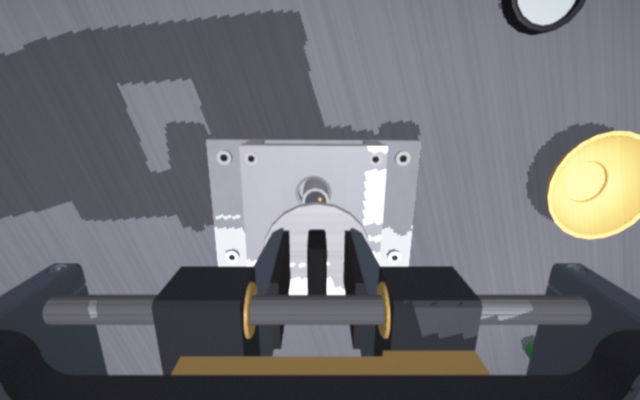

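Released: the bar is free between the pads at u=317. Lifting straight up.

>>> jog_arm:
  series:
    - [[0,0,8],[0,0,0],0.45]
    - [[0,0,30],[0,0,0],0.5]
    - [[0,0,60],[0,0,0],0.5]
    - [[0,0,85],[0,0,0],0.5]
    - [[0,0,100],[0,0,0],0.5]

```text
time_s: 17.42
ee_pos: [527.7, -27.6, 359.5]
ee_rot: [179.7, -0.5, -17.7]
force: [0.3, -0.0, -0.0]
gripper_width: 45.9
```

Run:
```python
from h import *
f,RT,s=wrist();f,RT,s=wrist();save(f,"w19"); p=s["ee_pos"];print(s["time_s"],p,s["ee_rot"],s["force"])
im=cv2.cvtColor(f["pixels"],cv2.COLOR_RGB2BGR)
cv2.imwrite("pics/crop19.png",cv2.resize(im[120:270,230:400],None,fx=4,fy=4,interpolation=cv2.INTER_CUBIC))
g=imaging.grab_frame("side"); gi=cv2.cvtColor(g["pixels"],cv2.COLOR_RGB2BGR)
cv2.imwrite("pics/side19.png",cv2.resize(gi[130:330,220:420],None,fx=3,fy=3,interpolation=cv2.INTER_CUBIC))
```

```text
17.4667 [528.24612538 -27.66687366 361.60588237] [179.79016618  -0.7775291  -17.68606758] [ 0.25089558 -0.06246997  1.86894618]
```

View pics/crop19.png

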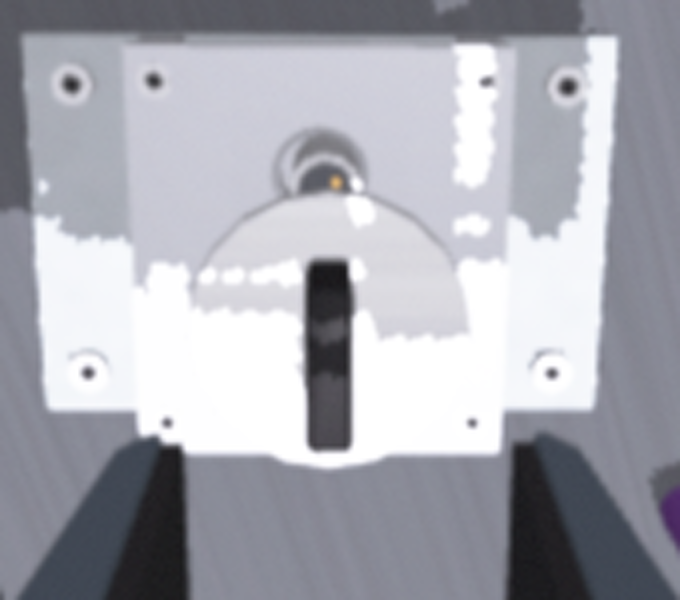

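View pics/side19.png

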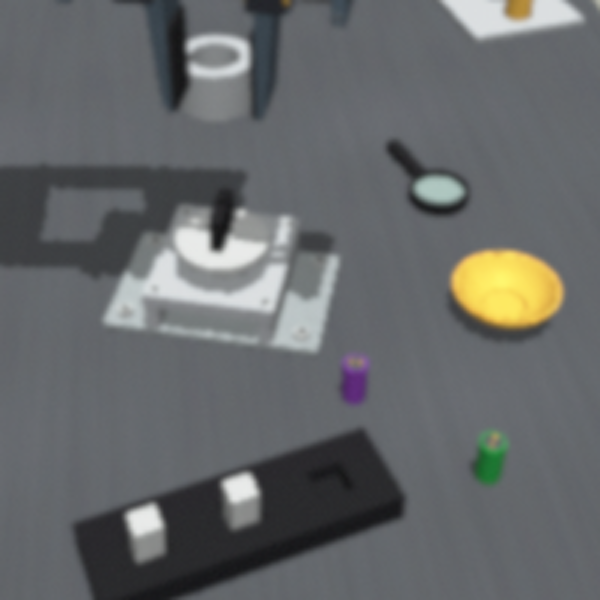

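>>> jog_arm:
  series:
    - [[0,0,5],[0,0,0],0.5]
    - [[0,0,10],[0,0,0],0.5]
    - [[0,0,10],[0,0,0],0.5]
    - [[0,0,10],[0,0,0],0.5]
    - [[0,0,10],[0,0,0],0.5]

```text
time_s: 17.98
ee_pos: [527.3, -27.6, 366.8]
ee_rot: [179.7, -0.4, -17.7]
force: [-0.2, -0.7, -0.4]
gripper_width: 45.7
```

Run:
```python
from h import *
f,RT,s=wrist(); p=s["ee_pos"];print(s["time_s"],p,s["ee_rot"],s["force"],s["qvel"].round(2))
im=cv2.cvtColor(f["pixels"],cv2.COLOR_RGB2BGR)
C=[527,-28]; a=np.radians(-17.5);fx=np.array([np.cos(a),np.sin(a)]);fy=np.array([-fx[1],fx[0]])
big=cv2.resize(im[120:270,230:400],None,fx=4,fy=4,interpolation=cv2.INTER_CUBIC)
D=lambda P,c:cv2.polylines(big,[((np.array([proj(f,q,RT) for q in P])-[230,120]+.5)*4).astype(int)],True,c,1)
D([np.r_[C+x*fx+y*fy,36] for x,y in((-45,-40),(45,-40),(45,60),(-45,60))],(0,0,255))
D([np.r_[C+x*fx+y*fy,90] for x,y in((-5,-18),(5,-18),(5,18),(-5,18))],(0,255,0))
t=np.linspace(0,6.283,50)
D([np.r_[C+32*np.cos(q)*fx+32*np.sin(q)*fy,62] for q in t],(0,255,0))
D([np.r_[C+30*fy+8*np.cos(q)*fx+8*np.sin(q)*fy,54] for q in t],(255,0,0))
cv2.imwrite("pics/crop20.png",big)
```

```text
17.9833 [527.32382488 -27.61390724 366.83103789] [179.68955618  -0.37746909 -17.68526486] [-0.21260137 -0.70228275 -0.35332868] [ 0.05  0.05 -0.01 -0.13  0.05 -0.11]
```

View pics/crop20.png

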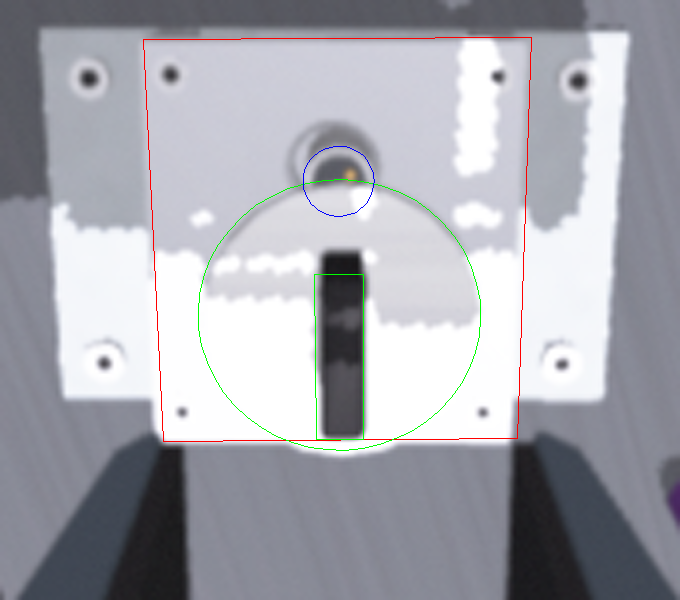

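The overlay for the plate, disc, bar and header agrees with the picture to within 1–2 mm, and the bar is parallel to the plate's y edges. The robot is clear, so I'm handing in.

```bash
python3 -c "
from h import *
print(env.job_done())"
```

```text
the job is handed in; nothing more can be done
None
```

The header is in the round nest, and the T-key is seated in the slot, turned a quarter turn and released. I handed the job in at about 18 s of robot time; no verdict is reported.

- **Header:** its top measures about (536.1, 0.4) mm when taken at seated height, which matches the nest. There was no contact force while it went in.
- **Key seating:** contact came at tool height 256.1 mm, as expected for the collar on the plate, at about 6 N on the wrist. I then turned it +90°, from tool yaw -107.9° to about -17.5°.
- **Last pictures:** the disc and bar lie within 1–2 mm of where they should be. The bar looks square across the slot to within a degree or two. The posts, loupe and dish were never approached, and the last side view shows no sign that they moved. The gripper is about 110 mm clear.

**Disagreements:** an early far-off wrist measurement of the nest was about 2 mm out. I corrected it from a close view before inserting. The fixture angle came out between -16° and -18° in different views, which is small against the 15° tolerance. Tool readings also lagged 1–4 mm straight after fast moves, so I re-measured before each fit.

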